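# Pull the blue cap off a sign housing

### The arm

A 7-joint arm with a two-finger parallel gripper is mounted at the origin on the work surface. World frame = base frame: x ahead of the robot, y to its left, z up, the work surface at z = 0. Lengths are in m, angles in rad, forces in N, time in s.
With the tool pointing down it reaches from about 0.425 to 0.95 m from the base axis. Payload 4.7 kg.
Tool frame: the origin (TCP) lies between the finger pads; the fingertips stand 25 mm ahead of it and the grasp point (between the pads) lies 6 mm ahead of it; x points along the fingers, z is the direction in which the jaws open and shut, and the axes are right-handed (so a half turn about x gives the same grasp; the last joint's range is limited). The gripper opens to 85 mm and grips with 20 to 120 N. Pads are 22 mm wide; open, the fingers measure 114 mm over their backs; the gripper's body (76 mm by 85 mm) begins 54 mm behind the grasp point. The pads swing forward as they close: fully open they stand 13 mm farther back than shut.
Start: joints at [1.305, 0.469, -0.049, 1.532, 0.024, 1.141, -0.082], TCP at [0.158, -0.656, 0.256] pointing down, gripper open.
Joint ranges: [-2.59, 2.59], [-0.33, 1.99], [-1.39, 1.29], [0.1, 2.45], [-1.04, 4.18], [0.21, 1.99], [-2.66, 2.66]. Speed limits (rad/s): [2.57, 2.57, 3.14, 3.14, 3.14, 3.14, 3.14].

### API

Orientations are given as a 3x3 rotation matrix whose columns are the frame's x, y, z axes.
In Python, from rig import * gives the robot as it stands. Calls block until the motion is done:
- movep(position, orientation): joint-space move of the TCP to a pose.
- move_l(position, attitude=None, feed=0.15, until_force=None): straight line of the TCP; attitude=None keeps the orientation; feed is the mean speed in m/s. With until_force (N) it stops when the force on the tool has changed by that much, and returns True; else False.
- move_joints(angles): joint-space move.
- command_gripper(opening, newtons=None): finger opening in m; newtons is the grip in N (None keeps the last); returns when the fingers have stopped.
- sleep(seconds).
- inverse_kinematics(position, orientation): joint angles nearest the present ones, or None.
- sense(): the state.
- camera(name): name is "scene" or "top" or "wrist"; returns (picture, depth): 400x640x3 uint8, red, green, blue; 400x640 float32, m along the optical axis (not along the pixel's ray), 0 where there is no reading.
- camera_params(name): a dict with "K" (3x3 intrinsics, pixels), "dist" ([k1, k2, p1, p2, k3] as OpenCV has them; the pictures are not rectified), "position" and "rotation" of the camera in the world; the wrist camera has in their place "tool_from_camera" (4x4, takes a point from camera to tool coordinates, whose origin is the TCP and whose axes are the tool frame's). Camera axes: x right, y down, z forward; pixel columns grow to the right and rows downward; lengths in m; the calibration is good to about 2 mm. A picture is of the moment at which its call begins: read the wrist's pose just before it. camera_params takes no time and is no camera call.
A pose or a line that the arm cannot do raises Unreachable and nothing moves.
- finish_job(): hands the job in, once; it reports no verdict.
The state is a dict: "time_s": time; "joint_pos": joint angles; "qd": joint speeds; "joint_efforts": joint torques, N m; "position": TCP position; "tcp_rot": TCP orientation; "wrist_force": force on the tool from outside, world axes, zero at the start; "ft_torque": the same for the moment, N m; "finger_gap": finger opening in m.
Only numpy, scipy, OpenCV 4.12 (cv2) and the standard library are available. Lean on these libraries where they do the work, as an engineer would, in place of code of your own. Each camera call takes 0.05 s, during which the arm holds its last target.

### The job

Take the red-handled puller, hook its fork under the blue cap, pull the cap up off its housing and carry it on the puller to the black mat. Set it down there so that the cap stands upright on the mat and the puller is left standing on its fork and let go, on the mat or the bench. Do not touch the cap with the gripper, and leave the orange cap in place.

Things in the scene. Friction and masses are not known exactly. Their poses are not given: they have to be found in the camera images.
- puller: Aluminium C-shaped puller, red grip on top, 0.12-0.21 kg, standing on its fork. Origin: fork underside, on the grip's axis, where the cap's axis belongs; z up, x to the fork's open tips. Fork z 0-6 mm; prongs 14 wide, slot 46 (y +-23), from tips x=36 to spine x=-44; spine outside x=-54. Arm z 50-58, x -54 to 18. Grip 34 (x) by 22 (y), z 58-108: pinch its y faces from above at z=85.
- cap_blue: Blue mushroom-shaped cap, 45 g, snug on the spigot of one of 3 white round housings (110 mm wide, 45 high, fixed; one bare). Origin: centre of its foot, on the housing's top; z up. Stem 28 mm wide, z 0-24; head 72 wide, z 24-33, leaving a 24 mm gap under it all round. Held by about 8 to 12 N at first, free once 20 mm up. On a flat surface it stands on its stem.
- cap_orange: The same cap in orange, same size and origin, on another of the housings; to be left alone.
- mat: Black rubber mat, 180 x 180 mm, 3 mm thick, fixed flat on the bench. Origin: centre of its underside; x and y along its sides.
There are look-alikes about, which are no part of the job. What is shaped like the puller but brown is not meant.

How it is judged:
By the outcome, as a careful person would: the job done as asked, in the order asked, and still so for the second after the job is handed in, with the robot touching nothing.
It also fails if it takes over 54 s, if anything falls off the work surface, if the arm or the gripper's body presses on something with over 40 N, if the wrist force passes 120 N, or if a joint passes its speed limit or range.

## Working session

There is one attempt and no reset: what is moved stays moved. The work goes in short steps, each a Python script; the robot and the scene stay as the last script left them, time stands still between calls to the robot, and variables do not carry over. Pictures are saved under pics/ and viewed, and the job is handed in when it is done.

```bash
mkdir -p pics; ls
python3 - <<'E'
from rig import *
import cv2,numpy as np
s=sense();print(s['time_s'],s['position'],s['tcp_rot'],s['finger_gap'])
for n in ("scene","top"):
    p,d=camera(n);cv2.imwrite(f"pics/{n}0.png",p[...,::-1]);np.save(f"pics/{n}0_d.npy",d)
    c=camera_params(n);print(n,c)
print(camera_params("wrist"))
E
```

```text
pics
0.0 [ 0.15821946 -0.65562214  0.25524978] [[-5.48162764e-04  9.72087564e-01  2.34617706e-01]
 [ 1.93396694e-03  2.34618333e-01 -9.72085643e-01]
 [-9.99997980e-01 -7.91182667e-05 -2.00859425e-03]] 0.08544476454025766
scene {'K': array([[474.31223773,   0.        , 308.74981998],
       [  0.        , 474.31223773, 201.00780996],
       [  0.        ,   0.        ,   1.        ]]), 'dist': array([-0.08601238,  0.        ,  0.        ,  0.        ,  0.        ]), 'position': array([0.89337081, 0.39592402, 0.74703336]), 'rotation': array([[-0.66155286,  0.57656105, -0.47950513],
       [ 0.74986412,  0.51473888, -0.41562927],
       [ 0.00718429, -0.63452442, -0.77286942]])}
top {'K': array([[478.642307  ,   0.        , 326.46346279],
       [  0.        , 478.642307  , 197.53812476],
       [  0.        ,   0.        ,   1.        ]]), 'dist': array([-0.02807183,  0.        ,  0.        ,  0.        ,  0.        ]), 'position': array([0.32135871, 0.00823789, 0.98248262]), 'rotation': array([[-0.00423785, -0.98461658,  0.17467748],
       [-0.99986863,  0.00690507,  0.01466444],
       [-0.01564501, -0.17459238, -0.9845165 ]])}
{'K': array([[289.93223424,   0.        , 316.86704772],
       [  0.        , 289.93223424, 200.95708998],
       [  0.        ,   0.        ,   1.        ]]), 'dist': array([-0.0414608,  0.       ,  0.       ,  0.       ,  0.       ]), 'tool_from_camera': array([[-8.90562723e-04, -3.10015574e-01,  9.50731061e-01,
        -1.17320282e-01],
       [ 8.32708613e-04, -9.50731339e-01, -3.10014884e-01,
         7.91240235e-02],
       [ 9.99999257e-01,  5.15594244e-04,  1.10483853e-03,
        -4.17923688e-04],
       [ 0.00000000e+00,  0.00000000e+00,  0.00000000e+00,
         1.00000000e+00]])}
```

View pics/scene0.png

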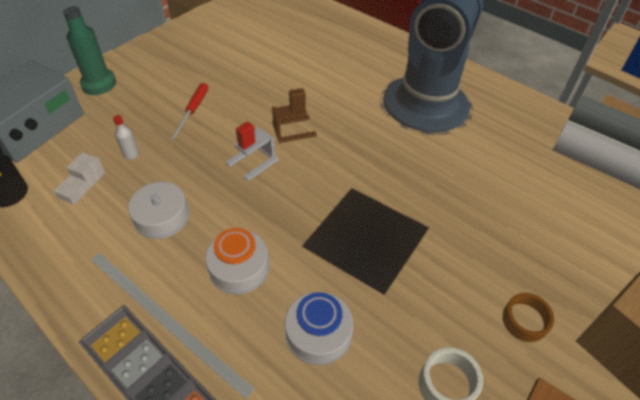

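View pics/top0.png

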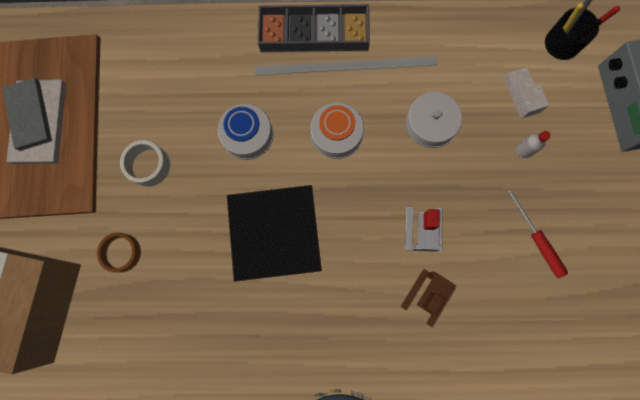

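Candidates for "puller" in the top view are the red-grip aluminium C at (428,222), the brown look-alike at (432,295) and the red screwdriver at (548,252). I choose the first. For the cap, blue is at (241,124), orange at (337,123), and the bare housing at (435,118). Next are close crops of the puller and the blue cap.

Run:
```python
import cv2,numpy as np
t=cv2.imread("pics/top0.png");s=cv2.imread("pics/scene0.png")
a=cv2.resize(t[190:270,380:480],(400,320),interpolation=cv2.INTER_CUBIC)
b=cv2.resize(s[110:190,215:315],(400,320),interpolation=cv2.INTER_CUBIC)
c=cv2.resize(t[90:160,205:295],(400,280),interpolation=cv2.INTER_CUBIC)
e=cv2.resize(s[280:370,270:370],(400,280),interpolation=cv2.INTER_CUBIC)
cv2.imwrite("pics/crop0.png",np.vstack([np.hstack([a,b]),np.hstack([c,e])]))
```

```text
(no output)
```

View pics/crop0.png

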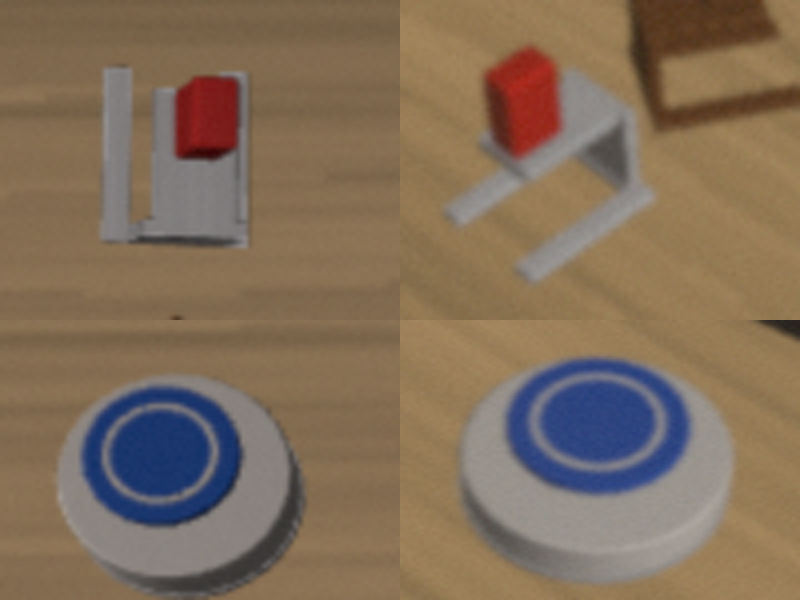

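```bash
cat > h.py <<'E'
import cv2,numpy as np
from rig import *
def cam_pose(n,s=None):
    c=camera_params(n)
    if n=="wrist":
        T=np.eye(4);T[:3,:3]=s['tcp_rot'];T[:3,3]=s['position'];T=T@c['tool_from_camera']
        return c['K'],c['dist'],T[:3,3],T[:3,:3]
    return c['K'],c['dist'],np.array(c['position']),np.array(c['rotation'])
def onplane(uv,cp,z):
    K,D,p,R=cp
    u=cv2.undistortPoints(np.asarray(uv,float).reshape(-1,1,2),K,D).reshape(-1,2)
    r=np.c_[u,np.ones(len(u))]@R.T
    return p+r*((z-p[2])/r[:,2])[:,None]
def cloud(d,cp):
    K,D,p,R=cp
    v,u=np.mgrid[:d.shape[0],:d.shape[1]]
    x=cv2.undistortPoints(np.stack([u,v],-1).reshape(-1,1,2).astype(float),K,D).reshape(-1,2)
    P=(np.c_[x,np.ones(len(x))]*d.reshape(-1,1))@R.T+p
    P[d.reshape(-1)<=0]=np.nan
    return P.reshape(*d.shape,3)
def hsv(p): return cv2.cvtColor(p,cv2.COLOR_RGB2HSV)
def red(p):
    h=hsv(p);return (((h[...,0]<6)|(h[...,0]>174))&(h[...,1]>170)&(h[...,2]>60))
def blue(p):
    h=hsv(p);return ((h[...,0]>105)&(h[...,0]<125)&(h[...,1]>120)&(h[...,2]>70))
def big(m,box=None):
    m=m.astype(np.uint8)
    if box is not None:
        k=np.zeros_like(m);x0,y0,x1,y1=box;k[y0:y1,x0:x1]=1;m=m&k
    cs,_=cv2.findContours(m,cv2.RETR_EXTERNAL,cv2.CHAIN_APPROX_NONE)
    return max(cs,key=cv2.contourArea).reshape(-1,2)
def rect(P):
    (c,wh,a)=cv2.minAreaRect((P[:,:2]*1000).astype(np.float32));return np.round(c,1),np.round(wh,1),round(a,1)
E
python3 - <<'E'
from h import *
for n,rb,bb in (("top",(410,200,450,240),(200,90,300,170)),("scene",(220,110,300,190),(270,280,370,370))):
    p=cv2.imread(f"pics/{n}0.png")[...,::-1].copy();d=np.load(f"pics/{n}0_d.npy");cp=cam_pose(n)
    C=cloud(d,cp)
    m=np.zeros(d.shape,bool);m[rb[1]:rb[3],rb[0]:rb[2]]=1
    m&=red(p); P=C[m]; P=P[~np.isnan(P[:,0])]
    print(n,"red z",np.percentile(P[:,2],[5,50,90,99]))
    T=P[P[:,2]>.102];print(len(T),rect(T),T.mean(0))
    c=big(blue(p),bb);Q=onplane(c,cp,.078)
    print("blue",rect(Q),cv2.minEnclosingCircle((Q[:,:2]*1000).astype(np.float32)))
    bm=np.zeros(d.shape,np.uint8);cv2.drawContours(bm,[c],-1,1,-1);print("z",np.nanmedian(C[bm>0],0))
    # mat
    h=hsv(p);mm=(h[...,2]<60)
    box=(215,170,335,295) if n=="top" else (295,180,440,300)
    c=big(mm,box);print("mat",rect(onplane(c,cp,.003)))
    # gray puller
    box=(400,200,448,255) if n=="top" else (220,115,285,185)
    m=np.zeros(d.shape,bool);m[box[1]:box[3],box[0]:box[2]]=1
    m&=(h[...,1]<60); P=C[m];P=P[~np.isnan(P[:,0])]
    A=P[(P[:,2]>.045)&(P[:,2]<.064)];F=P[P[:,2]<.02]
    print("arm",len(A),rect(A),"fork",len(F),rect(F))
E
```

```text
top red z [0.07417938 0.10676216 0.10957718 0.11091715]
194 (array([ 437.3, -174.2]), array([19.6, 33.2]), 87.0) [ 0.43702959 -0.17429024  0.10763865]
blue (array([632.3, 190.6]), array([68.1, 68.4]), 89.4) ((632.2088623046875, 190.9573211669922), 35.036434173583984)
z [0.63196475 0.1909193  0.07736143]
mat (array([423.8, 132.9]), array([178.5, 178.6]), 6.4)
arm 539 (array([ 418.8, -175.5]), array([49.5, 71.4]), 85.3) fork 446 (array([ 428.3, -175. ]), array([73.9, 89.5]), 87.3)
scene red z [0.06877571 0.09601413 0.10754499 0.1092832 ]
119 (array([ 439.7, -170.8]), array([20.6, 31.2]), 81.6) [ 0.44008793 -0.17015614  0.10636707]
blue (array([634. , 195.6]), array([68.9, 66.1]), 42.2) ((634.5545654296875, 195.40504455566406), 34.81258773803711)
z [0.63535779 0.1958913  0.07775306]
mat (array([424.7, 136.4]), array([174.4, 174.4]), 6.5)
arm 350 (array([ 420.3, -171.8]), array([52.7, 73.9]), 87.5) fork 487 (array([ 408.1, -190.2]), array([113.3, 132.3]), 87.2)
```

Top view shows the puller at about (0.438,-0.173) with its fork opening towards +x. The blue cap is at about (0.633,0.193) and the mat at about (0.424,0.134). Next I move above the puller for a wrist look.

```bash
cat >> h.py <<'E'
def att(yaw):  # puller x-axis at yaw; tool x down, tool y = puller x, tool z = -puller y
    c,s=np.cos(yaw),np.sin(yaw)
    return np.array([[0,c,s],[0,s,-c],[-1,0,0]])
E
python3 - <<'E'
from h import *
movep([.438,-.173,.22],att(0))
s=sense();p,d=camera("wrist");cv2.imwrite("pics/w1.png",p[...,::-1]);np.save("pics/w1_d.npy",d)
np.savez("pics/w1_s.npz",position=s['position'],tcp_rot=s['tcp_rot'])
print(s['time_s'],s['position'],s['joint_pos'])
cp=cam_pose("wrist",s);C=cloud(d,cp)
m=red(p);P=C[m];P=P[~np.isnan(P[:,0])];T=P[P[:,2]>.103]
print(np.percentile(P[:,2],[5,50,90]),rect(T),T.mean(0))
h=hsv(p);g=(h[...,1]<60)
P=C[g];P=P[~np.isnan(P[:,0])];P=P[(abs(P[:,0]-.43)<.08)&(abs(P[:,1]+.173)<.07)]
A=P[(P[:,2]>.05)&(P[:,2]<.064)];F=P[(P[:,2]<.012)]
print("arm",len(A),rect(A),"fork",len(F),rect(F))
E
```

```text
2.1167 [ 0.43802422 -0.17397682  0.22008022] [ 0.6238834   0.20091661 -0.3804409   2.0252837   0.09281169  0.93114201
 -1.37753403]
[0.01571897 0.02613897 0.10857642] (array([ 517.4, -277.4]), array([ 35.4, 291. ]), 37.6) [ 0.48575891 -0.24098506  0.10772269]
arm 1444 (array([ 420.3, -174.4]), array([48.9, 72.2]), 87.6) fork 1748 (array([ 414.7, -174.5]), array([ 75.1, 117.9]), 87.2)
```

View pics/w1.png

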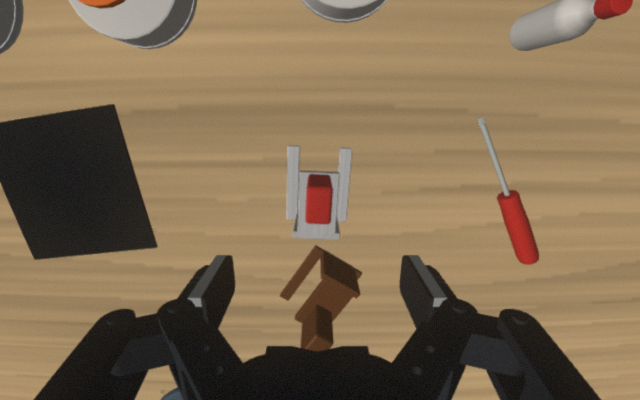

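Run:
```python
from h import *
p=cv2.imread("pics/w1.png")[...,::-1].copy();d=np.load("pics/w1_d.npy");s=np.load("pics/w1_s.npz")
cp=cam_pose("wrist",s);C=cloud(d,cp)
m=np.zeros(d.shape,bool);m[160:235,290:350]=1
P=C[m&red(p)];P=P[~np.isnan(P[:,0])];T=P[P[:,2]>.1]
print(len(T),rect(T),T.mean(0))
h=hsv(p);m=np.zeros(d.shape,bool);m[140:245,280:358]=1;P=C[m&(h[...,1]<60)]
A=P[(P[:,2]>.048)&(P[:,2]<.066)];F=P[(P[:,2]<.012)]
print("arm",len(A),rect(A),"fork",len(F),rect(F),np.nanmedian(F[:,2]))
```

```text
860 (array([ 439. , -175.1]), array([19.7, 32.8]), 87.7) [ 0.43963164 -0.17510678  0.10735129]
arm 1452 (array([ 420.3, -174.4]), array([48.9, 72.2]), 87.6) fork 1748 (array([ 414.7, -174.5]), array([ 75.1, 117.9]), 87.2) 0.00554759988419698
```

Run:
```python
from h import *
R=att(np.radians(-2.4))
movep([.4385,-.175,.15],R)
move_l([.4385,-.175,.091],feed=.1)
command_gripper(0.01,80)
s=sense();print(s['time_s'],s['position'],s['finger_gap'],s['wrist_force'])
move_l([.4385,-.175,.25],feed=.15)
s=sense();print(s['time_s'],s['position'],s['finger_gap'],s['wrist_force'])
p,d=camera("wrist");cv2.imwrite("pics/w2.png",p[...,::-1])
```

```text
3.8917 [ 0.43880347 -0.17509365  0.09129286] 0.020892477453067194 [-0.34923572 -0.77929189  2.9572845 ]
5.1 [ 0.4378405  -0.174822    0.24904996] 0.021147533365455065 [-0.89692071  0.0422628  -0.94821432]
```

View pics/w2.png

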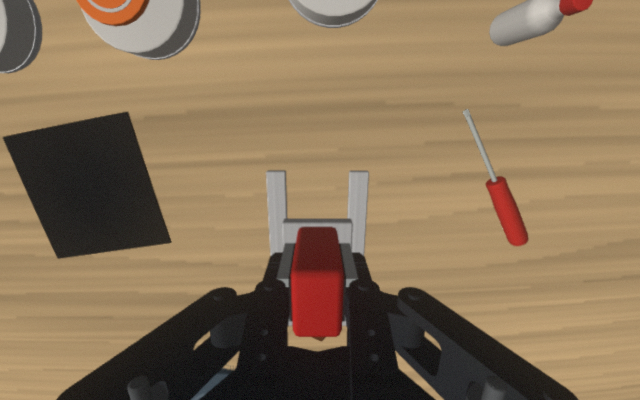

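Run:
```python
from h import *
f=.2
R=att(f);c=np.array([.633,.193])
q=c-.1*np.array([np.cos(f),np.sin(f)])
movep([*q,.25],R)
s=sense();p,d=camera("wrist");cv2.imwrite("pics/w3.png",p[...,::-1]);np.save("pics/w3_d.npy",d)
np.savez("pics/w3_s.npz",position=s['position'],tcp_rot=s['tcp_rot'])
print(s['time_s'],s['position'],s['joint_pos'])
cp=cam_pose("wrist",s)
cc=big(blue(p));Q=onplane(cc,cp,.078)
print("blue",rect(Q),cv2.minEnclosingCircle((Q[:,:2]*1000).astype(np.float32)))
C=cloud(d,cp);bm=np.zeros(d.shape,np.uint8);cv2.drawContours(bm,[cc.reshape(-1,1,2)],-1,1,-1);print("cloud",np.nanmedian(C[bm>0],0))
# held puller: prongs in tool frame
P=(C-s['position'])@s['tcp_rot'];h=hsv(p)
m=(h[...,1]<60)&(P[...,0]>.07)&(P[...,0]<.115)&(abs(P[...,2])<.05)&(abs(P[...,1])<.06)
F=P[m];print(len(F),"tool x med",np.median(F[:,0]),"y",F[:,1].max(),"z",np.percentile(F[:,2],[0.5,99.5]))
for sg in (1,-1):
    G=F[F[:,2]*sg>0];print(np.polyfit(G[:,1],G[:,0],1),np.polyfit(G[:,1],G[:,2],1),len(G))
```

```text
6.5083 [0.53539415 0.17105296 0.24966   ] [ 0.12323811  0.36236134 -0.64712516  1.78541809  0.24660163  1.07650551
 -1.98469725]
blue (array([633.4, 192.2]), array([69.1, 68.7]), 75.3) ((633.4171752929688, 192.4002685546875), 34.901039123535156)
cloud [0.63448562 0.19252833 0.07721286]
2764 tool x med 0.08577893103717135 y 0.035904265760451554 z [-0.0371407   0.03653804]
[0.004067   0.08573223] [-0.04625848  0.03042823] 1377
[0.00348264 0.08589517] [ 0.0521077  -0.03107624] 1387
```

View pics/w3.png

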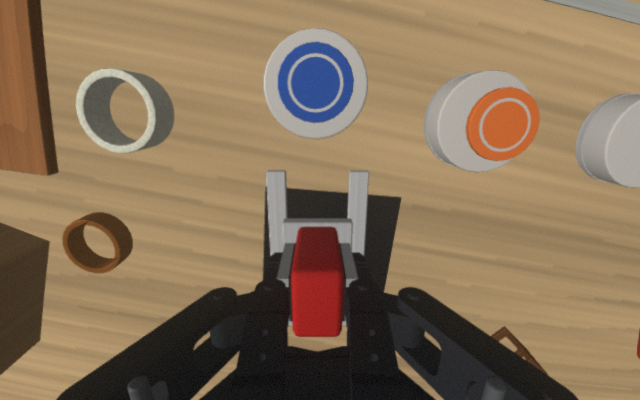

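Run:
```python
from h import *
f=.2
u=np.array([np.cos(f),np.sin(f)]);c=np.array([.6334,.1923]);q=c-.1*u
s=sense();R=att(f)
move_l([*q,.1455],R,feed=.12)
s=sense();print(s['time_s'],s['position'],s['wrist_force'])
r=move_l([*c,.1455],R,feed=.07,until_force=6)
s=sense();print(r,s['time_s'],s['position'],s['wrist_force'])
p,d=camera("wrist");cv2.imwrite("pics/w4.png",p[...,::-1])
p,d=camera("scene");cv2.imwrite("pics/s4.png",cv2.resize(p[240:400,220:420,::-1],None,fx=3,fy=3))
```

```text
7.5833 [0.53594393 0.17277883 0.1462543 ] [ 0.08256896  0.05771251 -0.95812561]
False 9.1583 [0.63303891 0.19226053 0.14556741] [ 0.47472421 -0.5031669  -1.20494851]
```

View pics/w4.png

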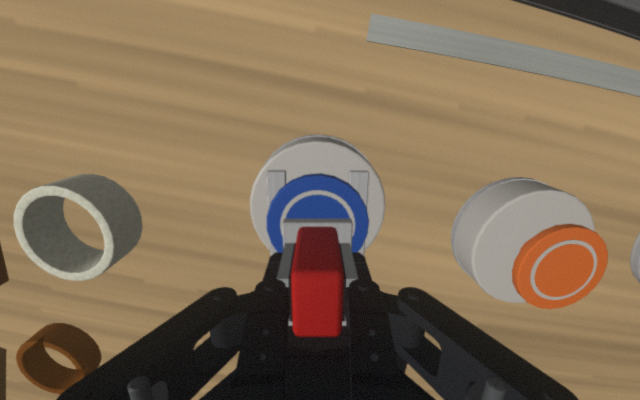

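View pics/s4.png

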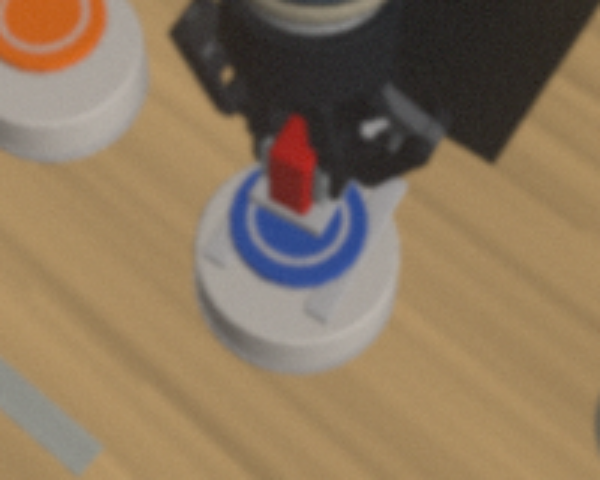

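The fork is under the cap. In the wrist picture its tips at (277,172) and (359,172) stick out past the blue head centred at about (318,210), and the scene view agrees. Next I lift.

Run:
```python
from h import *
f=.2
c=np.array([.6334,.1923]);R=att(f)
for z,fe in ((.155,.04),(.165,.03),(.185,.04),(.22,.08)):
    move_l([*c,z],R,feed=fe);s=sense();print(s['time_s'],s['position'],s['wrist_force'],s['finger_gap'])
p,d=camera("wrist");cv2.imwrite("pics/w5.png",p[...,::-1])
p,d=camera("scene");cv2.imwrite("pics/s5.png",cv2.resize(p[200:400,220:420,::-1],None,fx=3,fy=3))
```

```text
9.6417 [0.63329237 0.19208567 0.15510118] [-0.06290936 -0.61549082 -2.0336709 ] 0.0214342740191374
10.125 [0.63402999 0.19272724 0.16621963] [ 0.13820099  0.63598961 -1.32228136] 0.02097084604810593
10.775 [0.63333569 0.19219308 0.18503984] [-0.71527781  0.00397633 -1.79525376] 0.021161303824612655
11.3667 [0.63339569 0.19223262 0.22035488] [ 0.05875345 -0.00288024 -1.93092284] 0.021458171652865794
```

View pics/w5.png

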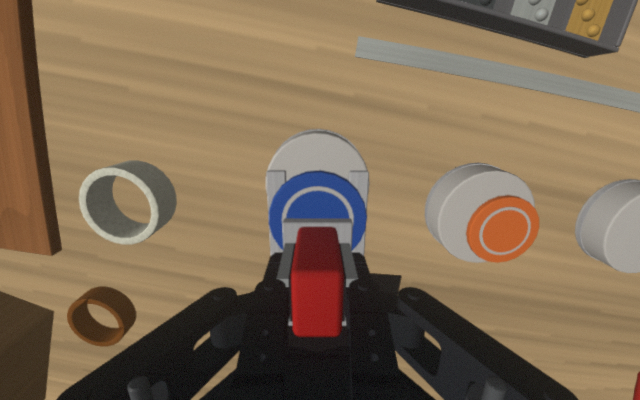

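View pics/s5.png

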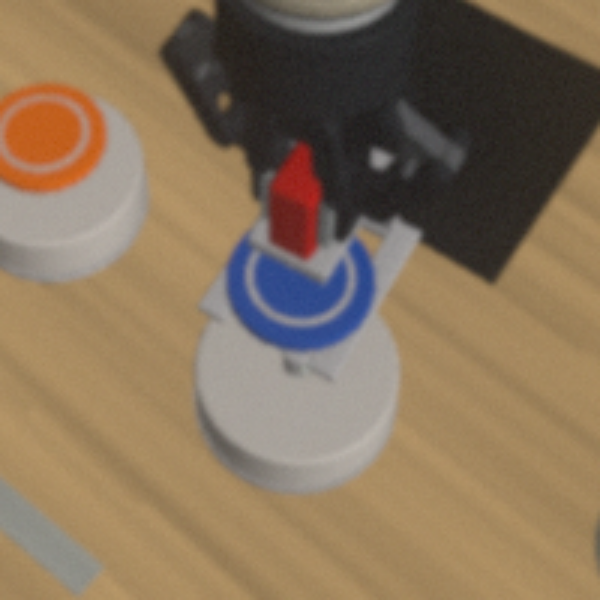

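The cap rides level on the fork, above the now-bare housing. Next I carry it to the mat.

Run:
```python
from h import *
f=.2
R=att(f);t=np.array([.445,.134])
move_l([*t,.22],R,feed=.08)
move_l([*t,.13],R,feed=.06)
s=sense();print(s['time_s'],s['position'],s['wrist_force'],s['finger_gap'])
p,d=camera("wrist");cv2.imwrite("pics/w6.png",p[...,::-1])
p,d=camera("scene");cv2.imwrite("pics/s6.png",cv2.resize(p[140:340,270:470,::-1],None,fx=3,fy=3))
```

```text
15.7333 [0.44523226 0.13407378 0.13031752] [ 0.15330082  0.02947075 -2.25176265] 0.021023943120228105
```

View pics/w6.png

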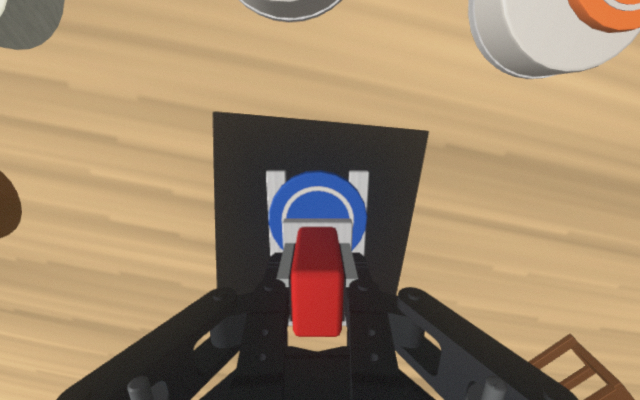

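View pics/s6.png

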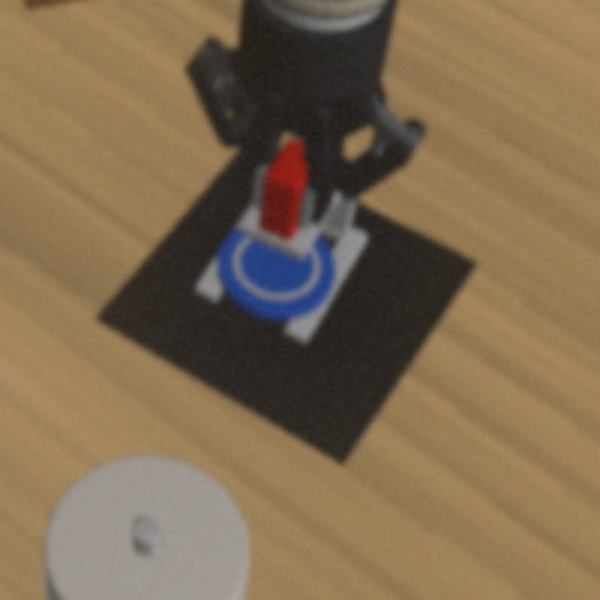

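Run:
```python
from h import *
R=att(.2);t=np.array([.445,.134])
move_l([*t,.105],R,feed=.03)
s=sense();print(s['time_s'],s['position'],s['wrist_force'])
r=move_l([*t,.089],R,feed=.015,until_force=4)
s=sense();print(r,s['time_s'],s['position'],s['wrist_force'],s['finger_gap'])
p,d=camera("wrist");cv2.imwrite("pics/w7.png",p[...,::-1])
```

```text
16.8167 [0.4451434  0.13408744 0.10513952] [ 0.27885046  0.47589924 -0.85807579]
True 17.5417 [0.44494309 0.13392629 0.09427073] [-1.23699233 -0.96317124  4.9119139 ] 0.021045855880395245
```

View pics/w7.png

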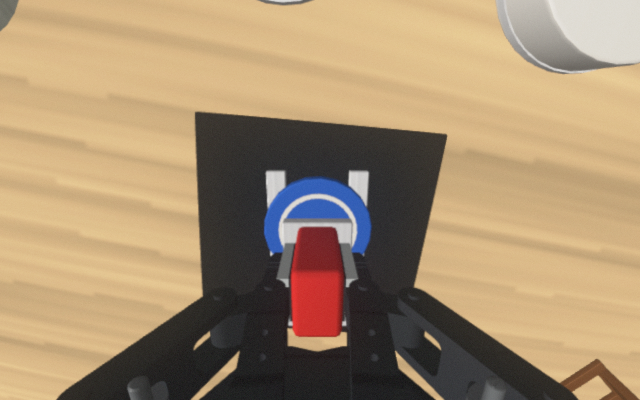

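Run:
```python
from h import *
R=att(.2);t=np.array([.445,.134])
command_gripper(.06)
sleep(.2)
move_l([*t,.2],R,feed=.08)
move_l([.445,.134,.26],R,feed=.15)
s=sense();p,d=camera("wrist");cv2.imwrite("pics/w8.png",p[...,::-1])
print(s['time_s'],s['position'],s['wrist_force'])
C=cloud(d,cam_pose("wrist",s))
P=C[blue(p)];P=P[P[:,2]>.02];print("blue z",np.percentile(P[:,2],[5,50,95]),np.polyfit(P[:,0],P[:,2],1),np.polyfit(P[:,1],P[:,2],1),len(P))
m=red(p)&(np.hypot(C[...,0]-.445,C[...,1]-.134)<.06);Q=C[m];T=Q[Q[:,2]>.103];print("grip",rect(T),T.mean(0))
p,d=camera("scene");cv2.imwrite("pics/s8.png",cv2.resize(p[140:340,270:470,::-1],None,fx=3,fy=3))
C=cloud(d,cam_pose("scene"));m=blue(p);m[:,:270]=0;P=C[m];P=P[(np.hypot(P[:,0]-.445,P[:,1]-.134)<.08)];print("scene blue",np.median(P,0),len(P))
```

```text
20.275 [0.44459644 0.13370919 0.2594005 ] [-0.54355305 -0.07831973 -1.32514157]
blue z [0.03318997 0.03469971 0.03614103] [0.004959   0.03240831] [0.00113031 0.03452339] 1009
grip (array([445.3, 134.3]), array([33.3, 18.6]), 11.7) [0.44610193 0.13445511 0.11030786]
scene blue [0.45976798 0.14477325 0.03583755] 438
```

View pics/w8.png

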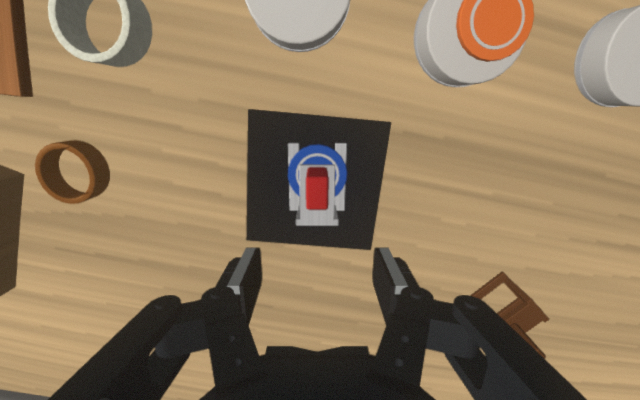

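View pics/s8.png

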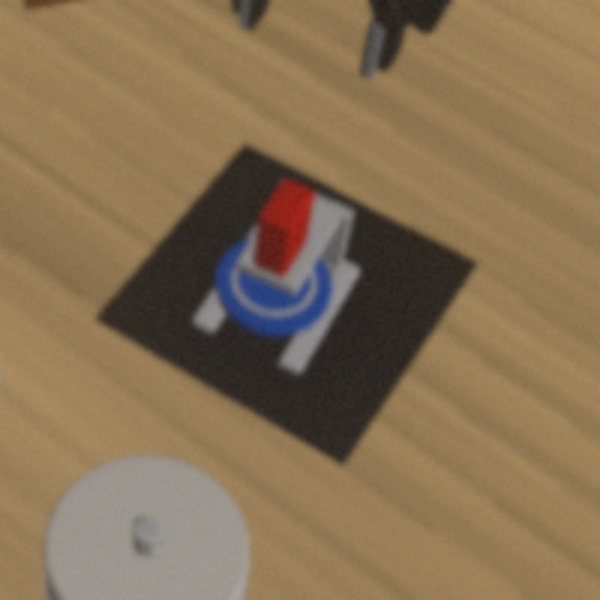

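Run:
```python
from h import *
finish_job();print(sense()['time_s'])
```

```text
the job is handed in; nothing more can be done
the job is handed in; nothing more can be done
```

The blue cap is standing upright on the black mat, with the red-handled puller let go and standing on its fork around it. I handed the job in at about 20.3 s, under the 54 s limit.

I gripped the puller by its red handle, slid its fork under the blue cap and pulled the cap off its housing. I carried it to the mat and lowered it until the fork touched. The gripper never touched the cap.

**Last checks:**
- **Cap:** its top is level at about 35–36 mm, which matches 33 mm of cap on a 3 mm mat.
- **Puller:** it is upright, with the top of the grip at about 110 mm (111 mm expected), and well inside the mat's edges.
- **Orange cap:** it is still on its housing.
- **Forces:** the wrist readings I took stayed at about 5 N or below; I did not log force continuously, so brief peaks such as the cap coming free are not recorded.

No check failed. The only disagreement was that the scene camera's first position estimates were 2–5 mm off the top camera's, so I used wrist-camera measurements for the puller and the cap.

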